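# Hang the sieve screen on both hooks and feed the finds dish under it

### The job

Take the sieve screen out of its wooden rest and hang it by its rail on both hooks of the drying stand, and let go only once the rail is seated in both. Then use the push stick to push the white finds dish in front of the stand under the low yellow guard, fully home against the back stop beneath the screen, without touching the dish with the gripper. Finally draw the stick back out, leave it lying on the table clear of the stand, and leave the other things where they are.

Things in the scene. Friction and masses are not known exactly. Their poses are not given: they have to be found in the camera images.
- stand: Fixed steel drying stand, 200 x 184 x 240 mm. Origin on the table at its centre; +x points inwards from the open front, y along the row of hooks, z up. Two floor runners 16 mm high, x -100..100, inner faces at y -70 and +70 mm, bare table between them. Posts and a cross bar at x +65 mm, bar top 230 mm up. Two V hooks (8 mm wire) reach forward from the bar at y +60 and -60 mm
- hook_left (a point): Where the rail's axis lies when seated in the hook at stand y = +60 mm: x 0, 213 mm above the table. The V opens upwards and centres the rail; its bottom is at x 0, its free front tip at x -24 mm, tip top 226 mm and lowest underside 196 mm above the table
- hook_right (a point): The same for the equal hook at y = -60 mm of the stand
- guard_edge (a point): Middle of the lower edge of the yellow guard plate across the stand's front: stand x -55 mm, 42 mm above the table. Plate 4 mm thick, up to 72 mm; the opening below it is 140 mm wide between the runners
- dish_home (a point): Where the dish's origin lies when the dish is fully home against the back stop: stand x +12, y 0, on the table. The stop is 24 mm high, its front face at x +52 mm
- rest: Fixed light-wood rest, 90 x 200 x 56 mm, with a slot along its y axis, 14 mm wide and 44 mm deep, in which the screen stands upright on the slot floor 12 mm above the table. Origin: centre of its underside
- screen: Upright aluminium sieve screen, 12 x 180 x 206 mm, 0.28 kg, either way round is right. Origin: centre of its lower edge; x through its thickness, y along its width, z up. Mesh frame 10 mm thick, z 0 to 82; above it open windows z 82 to 135 between 8 mm uprights at y -85, -27, 27, 85; then a round rail (10 mm, axis z 140, along y) and a blue grip tab, z 138 to 206
- rail_a (a point): On the rail's axis at y = +60 mm of the screen. The hooks go through the outer windows, under the rail: come from the stand's front with the rail above the hook tips and the mesh frame below the hooks, move inwards until the rail is over the V bottoms, then lower (about 30 mm)
- rail_b (a point): On the rail's axis at y = -60 mm of the screen, for the other hook (either)
- screen_grip (a point): Middle of the blue grip tab, 45 mm above the rail's axis, 185 mm above the screen's lower edge: tab 62 mm wide, to be grasped from above, closing along the screen's x (12 mm thick)
- push_stick: Plywood push stick on the table, 190 mm long, 0.14 kg. Origin on its underside below the grip; +x towards the head. Shaft 24 mm wide, 16 mm high, x -65 to +113; cross head 64 mm wide, 20 mm high, front face at x +125; upright orange grip 60 mm long (x), 14 mm thick (y), up to z 67 mm
- stick_tip (a point): Middle of the head's flat front face, 125 mm ahead of the grip and 10 mm above the stick's underside
- stick_grip (a point): Middle of the orange grip, 45 mm above the stick's underside: grasp here from above, closing along the stick's y (14 mm)
- finds_dish: White plastic finds dish, 80 (x) x 94 (y) x 19 mm, 0.12 kg, with a pebble fixed in it, on the table in front of the stand's opening, its +x inwards like the stand's (within 0.2 rad). Rim 16 to 19 mm up. Origin: centre of its underside. The similar dishes in the big tray at the back are bystanders
- sample_jar: Bystander: glass jar with dark green lid, 68 mm wide, 90 mm high; origin under its centre
- stone_c: Bystander: brown rounded stone, 55 x 57 x 42 mm; origin under its centre
- brush_wood: Bystander: brush with wooden handle, 168 mm long (y), 21 mm high; origin under its centre

How it is judged:
By the outcome, as a careful person would: the job done as asked, in the order asked, and still so for the second after the job is handed in, with the robot touching nothing.
It also fails if it takes over 67 s, if anything falls off the work surface, if the arm or the gripper's body presses on something with over 40 N, if the wrist force passes 120 N, or if a joint passes its speed limit or range.

### The arm

A 6-joint arm with a two-finger parallel gripper is mounted at the origin on a cart in front of the work surface, level with it; the furniture and walls round the work are solid. World frame = base frame: x ahead of the robot, y to its left, z up, the work surface at z = 0. Lengths are in mm, angles in rad, forces in N, time in s.
With the tool pointing down it reaches from about 300 to 775 mm from the base axis. Payload 14.6 kg.
Tool frame: the origin (TCP) lies midway between the tips of the shut fingers; the grasp point (between the pads) lies 19 mm behind it; y points along the fingers, z is the direction in which the jaws open and shut, and the axes are right-handed (so a half turn about y gives the same grasp; the last joint's range is limited). The gripper opens to 94 mm and grips with 3 to 60 N. Pads are 16 mm wide; open, the fingers measure 119 mm over their backs; the gripper's body (75 mm by 177 mm) begins 78 mm behind the grasp point.
Start: joints at [-1.242, 0.3, 1.521, -0, 1.321, -0.067], TCP at [212.043, -507.471, 205.446] pointing down, gripper open.
Joint ranges: [-3.03, 3.03], [-0.79, 2.21], [0.23, 2.52], [-1.04, 4.18], [0, 3.07], [-2.55, 2.55]. Speed limits (rad/s): [2.22, 2.22, 2.57, 3.14, 3.14, 3.14].

### API

Orientations are given as [roll, pitch, yaw] about the fixed x, y, z axes, in that order (R = Rz(yaw) Ry(pitch) Rx(roll)).
In Python, from cell import manip gives the robot as it stands.
- The arm moves only by the tool play_rows, never from a script. Its argument "series" is a list of rows, each a list of 3 entries, a list of its own where there are three numbers: the shift along the tool's x, y, z in m, then the turn about the tool's y in rad, then the closure, from 0 (fully open) to 1 (shut). In form: [[[dx, dy, dz], twist, grip], ...]. A call has 1 to 20 rows; each row is the pose to reach, as a shift and turn from the pose measured when the call began, along the tool's axes at that moment; what a row does not reach only later rows make up. A row lasts 1/10 s, in which the tool goes at most 50 mm and 8.59 degrees, less where a joint would pass 70% of its speed; a pose out of reach is approached as far as the arm can. A call with a gripper value outside its range is refused whole. The fingers move at their own pace and stop on an object; "squeeze" is the grip in N (left out, the last holds). Time passes only in rows, so rows that repeat a pose let the fingers close. It gives the time, the measured TCP pose, the force and the opening at its end, in the units of the state.
- manip.read_state(): the state, without advancing time (a new reading comes with each control period).
- manip.camera(name): name is "side" or "top" or "wrist"; returns the picture (480x640x3 uint8, red, green, blue); there is no depth.
- manip.camera_params(name): a dict with "K" (3x3 intrinsics, pixels), "dist_coeffs" ([k1, k2, p1, p2, k3] as OpenCV has them; the pictures are not rectified), "rvec" (rotation vector, rad) and "tvec" (3), from world to camera coordinates, as OpenCV has them. Camera axes: x right, y down, z forward; pixel columns grow to the right and rows downward; lengths in mm; the calibration is good to about 2 mm. A picture is of the moment at which its call begins: read the wrist's pose just before it. camera_params takes no time and is no camera call; for the wrist camera it gives the pose at the moment of the call.
- manip.sign_off(): hands the job in, once; it reports no verdict.
The state is a dict: "clock": time; "joints": joint angles; "qd": joint speeds; "effort": joint torques, N m; "eef_pos": TCP position; "eef_rot": TCP orientation; "wrist_force": force on the tool from outside, world axes, zero at the start; "moment": the same for the moment, N m; "finger_gap": finger opening in mm.
Only numpy, scipy, OpenCV 4.12 (cv2) and the standard library are available. Lean on these libraries where they do the work, as an engineer would, in place of code of your own. Each camera call takes 0.05 s, during which the arm holds its last target. There are 200 camera calls.

## Working session

There is one attempt and no reset: what is moved stays moved. The work goes in short steps, Python scripts to look and compute and a tool call to move; the robot and the scene stay as the last step left them, time stands still between calls to the robot, and variables do not carry over. Pictures are saved under pics/ and viewed, about 8 in all and at most 12, crops included, and the job is handed in when it is done.

Besides the shell and the picture viewer there is one more tool, called after "Request:" by a JSON object that holds its "name" and its "arguments", one argument or row to a line. play_rows: Moves the arm, as the interface text tells. Its arguments: {"type":"object","properties":{"series":{"type":"array","items":{"type":"array"}},"squeeze":{"type":"number"}},"required":["series"]}

```bash
mkdir -p pics; cat > h.py <<'E'
import numpy as np,cv2,json
from cell import manip
def cam(n):
    p=manip.camera_params(n); return [np.array(p[k],float) for k in("K","dist_coeffs","rvec","tvec")]
def ray(c,px):
    K,d,r,t=c; R=cv2.Rodrigues(r)[0]
    u=cv2.undistortPoints(np.array(px,float).reshape(-1,1,2),K,d).reshape(-1,2)
    return -R.T@t.ravel(), np.c_[u,np.ones(len(u))]@R
def onz(c,px,z):
    o,D=ray(c,px); return o+D*((z-o[2])/D[:,2])[:,None]
def proj(c,P):
    K,d,r,t=c; return cv2.projectPoints(np.array(P,float).reshape(-1,1,3),r,t,K,d)[0].reshape(-1,2)
def shot(n,f):
    c=cam(n); im=np.asarray(manip.camera(n)); cv2.imwrite('pics/'+f+'.png',im[:,:,::-1]); return c,im
E
python3 - <<'E'
from h import *
for n in("top","side"):
    c,im=shot(n,n+'0'); o,_=ray(c,[[320,240]]); print(n,o.round(),onz(c,[[320,240]],0).round())
print(manip.read_state())
E
```

```text
top [ 390.  -56. 1199.] [[597. -48.   0.]]
side [ 1180. -1145.  1279.] [[536. 102.   0.]]
{'clock': 0.1, 'joints': array([-1.24159446e+00,  3.00407835e-01,  1.52155375e+00,  4.48984168e-06,
        1.32072798e+00, -6.66095544e-02]), 'qd': array([-0.0011111 , -0.00199087, -0.00188405, -0.00022302,  0.00261845,
       -0.0003458 ]), 'effort': array([ 1.15002887e-03, -5.32647693e+01, -3.53285801e+01,  7.09827337e-02,
        2.34903902e-02, -7.09824076e-05]), 'eef_pos': array([ 211.96624788, -507.23410125,  204.93260146]), 'eef_rot': array([-1.57189052e+00,  7.73506131e-05, -2.74578239e+00]), 'wrist_force': array([-0.12662335,  0.17399905,  0.04697424]), 'moment': array([ 0.008775  , -0.04505089,  0.00193469]), 'finger_gap': 94.10976816653331}
```

View pics/top0.png

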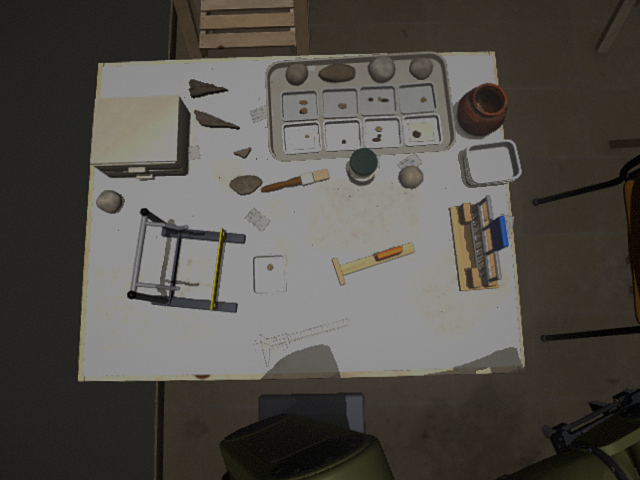

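View pics/side0.png

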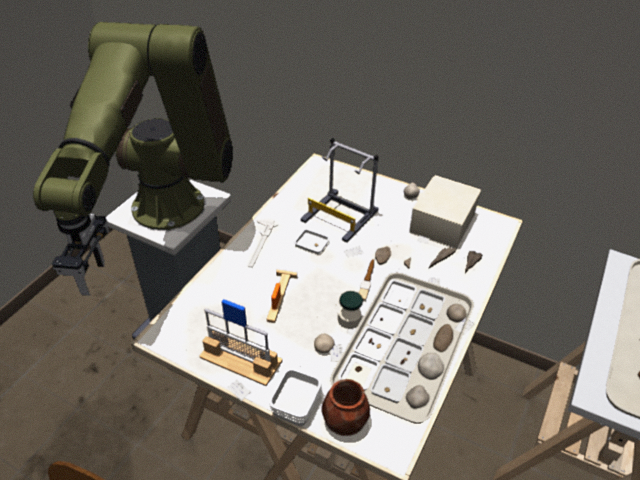

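Top view: the stand is on the left (guard at about (219,268), opening to the right). The dish is at (270,274), the stick head at (338,272) with its grip at (388,253), and the screen tab at (500,233) in the rest.

```bash
python3 - <<'E'
from h import *
c={n:cam(n) for n in("top","side")}; im={n:cv2.imread('pics/%s0.png'%n) for n in c}
def blobs(n,lo,hi,roi,mn=15):
    x0,y0,x1,y1=roi; m=np.zeros((480,640),np.uint8)
    m[y0:y1,x0:x1]=cv2.inRange(cv2.cvtColor(im[n],cv2.COLOR_BGR2HSV),lo,hi)[y0:y1,x0:x1]
    cs=[k for k in cv2.findContours(m,cv2.RETR_EXTERNAL,cv2.CHAIN_APPROX_NONE)[0] if cv2.contourArea(k)>mn]
    return cs
for nm,lo,hi,R in [("yellow",(22,150,80),(35,255,255),{"top":(190,210,240,330),"side":(300,190,370,240)}),
  ("blue",(100,120,60),(130,255,255),{"top":(470,200,520,270),"side":(210,290,260,335)}),
  ("orange",(5,170,120),(18,255,255),{"top":(330,230,430,290),"side":(265,275,295,310)}),
  ("wood",(10,40,100),(30,255,255),{"top":(325,235,420,290),"side":(255,260,305,325)})]:
    for n in c:
        for k in blobs(n,lo,hi,R[n]): 
            M=cv2.moments(k);print(nm,n,cv2.contourArea(k),(round(M['m10']/M['m00'],1),round(M['m01']/M['m00'],1)),cv2.boxPoints(cv2.minAreaRect(k)).round(1).tolist())
print("px/mm",proj(c['top'],[[500,0,0],[500,100,0],[600,0,0]]))
a=cv2.resize(im['top'][185:330,90:300],None,fx=3.7,fy=3.7,interpolation=cv2.INTER_CUBIC)[:,:790]
b=cv2.resize(im['side'][130:250,280:400],None,fx=3,fy=3,interpolation=cv2.INTER_CUBIC)
cv2.imwrite('pics/a.png',a);
o=np.zeros((600,800,3),np.uint8)
t=cv2.resize(im['top'][190:300,325:525],None,fx=3,fy=3,interpolation=cv2.INTER_CUBIC)  #600x330
cv2.imwrite('pics/bt.png',a)
s1=cv2.resize(im['side'][130:250,285:395],(440,480),interpolation=cv2.INTER_CUBIC)
s2=cv2.resize(im['side'][285:390,190:290],(350,367),interpolation=cv2.INTER_CUBIC)
o[:480,:440]=s1;o[:367,445:795]=s2
cv2.imwrite('pics/b.png',o)
E
```

```text
yellow top 54.5 (215.1, 276.2) [[209.60000610351562, 309.0], [220.0, 227.89999389648438], [222.39999389648438, 228.1999969482422], [211.89999389648438, 309.20001220703125]]
yellow side 28.0 (328.5, 207.5) [[308.70001220703125, 199.60000610351562], [309.79998779296875, 197.1999969482422], [353.8999938964844, 217.0], [352.79998779296875, 219.5]]
blue top 137.0 (503.2, 230.9) [[498.29998779296875, 216.1999969482422], [503.79998779296875, 215.5], [508.1000061035156, 245.6999969482422], [502.6000061035156, 246.5]]
blue side 364.0 (233.6, 312.1) [[216.60000610351562, 316.29998779296875], [222.8000030517578, 298.8999938964844], [250.39999389648438, 308.6000061035156], [244.3000030517578, 326.1000061035156]]
orange top 104.5 (389.3, 252.2) [[376.6000061035156, 253.8000030517578], [400.6000061035156, 245.8000030517578], [402.20001220703125, 250.60000610351562], [378.20001220703125, 258.6000061035156]]
orange side 47.0 (275.6, 291.1) [[271.1000061035156, 297.70001220703125], [276.0, 283.0], [279.8999938964844, 284.29998779296875], [275.0, 299.0]]
wood top 736.5 (369.8, 260.6) [[331.79998779296875, 258.3999938964844], [409.1000061035156, 233.6999969482422], [417.5, 259.79998779296875], [340.20001220703125, 284.6000061035156]]
wood side 391.0 (279.3, 291.9) [[265.3999938964844, 320.70001220703125], [276.3999938964844, 268.1000061035156], [296.6000061035156, 272.29998779296875], [285.6000061035156, 324.8999938964844]]
px/mm [[300.35372022 281.31881536]
 [257.61001183 282.30990773]
 [299.64967834 239.10729476]]
```

View pics/a.png

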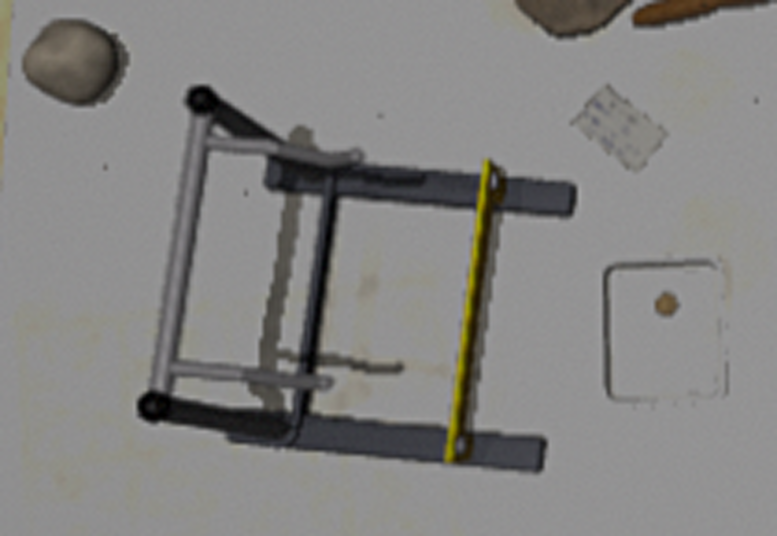

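View pics/b.png

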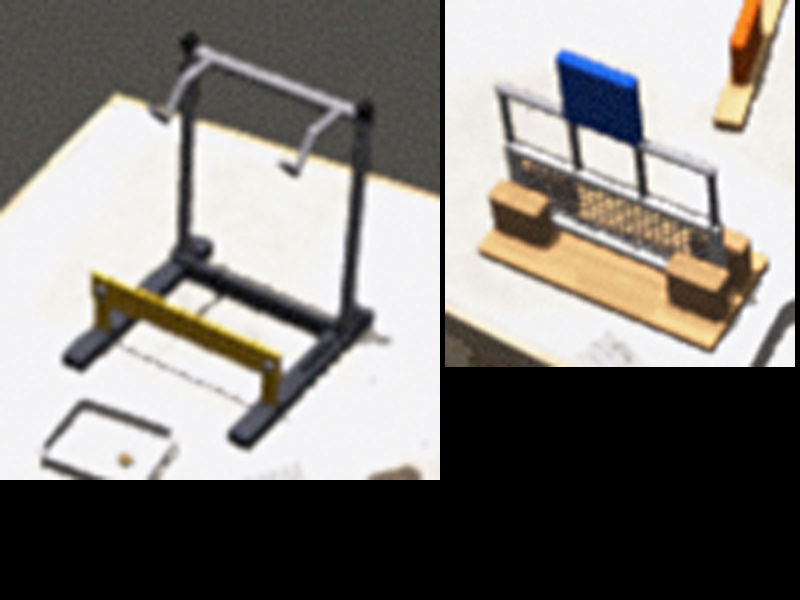

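Crops: the runner front ends are at crop-a (575,200) and (543,453), the guard top from (487,162) to (450,460), and the dish corners (607,264), (722,262), (727,400) and (610,400). The hook tips in the side crop are at (163,118) and (291,170).

```bash
python3 - <<'E'
from h import *
T,S=cam('top'),cam('side')
A=lambda p:np.array(p,float)/3.7+[90,185]
B=lambda p:np.array(p,float)/4+[285,130]
r=onz(T,A([[577,184],[572,215],[546,437],[541,470]]),16); print("runner front corners",r.round(1))
g=onz(T,A([[489,162],[452,460]]),72); print("guard",g.round(1))
bp=onz(T,A([[201,98],[153,405]]),230); print("posts",bp.round(1))
h=onz(T,A([[357,157],[328,382]]),222); print("tips top",h.round(1))
hs=onz(S,B([[163,118],[291,170]]),222); print("tips side",hs.round(1))
d=onz(T,A([[607,264],[722,262],[727,400],[610,400]]),17.5); print("dish",d.round(1),d.mean(0))
# stand fit from features: stand coords
m=np.array([[-100,r[:,0].mean()*0]])
P=[((-100,-92),r[0]),((-100,-70),r[1]),((-100,70),r[2]),((-100,92),r[3])]
loc=np.array([(-100,0),(-57,0),(65,0),(-24,0)]); mid=np.array([r.mean(0),g.mean(0),bp.mean(0),h.mean(0)])[:,:2]
print(mid.round(1))
L=lambda v:np.arctan2(v[1],v[0])
for a,b in[(r[0],r[2]),(r[1],r[3]),(g[0],g[1]),(bp[0],bp[1]),(h[0],h[1]),(hs[1],hs[0])]:
    print("len",np.linalg.norm((b-a)[:2]).round(1),"yaw of -> ",L(b-a))
# screen blue tab, stick
b=onz(T,[[498.8,216.2],[503.3,246.5],[503.8,215.5],[508.1,245.7]],206);print("tab top corners",b.round(1))
o=onz(T,[[377.4,256.2],[401.4,248.2],[389.3,252.2]],67);print("stick grip",o.round(1))
w=onz(T,[[331.8,258.4],[340.2,284.6]],20);print("head front",w.round(1))
# two-ray tab center
def tri(p,q):
    o1,d1=ray(T,[p]);o2,d2=ray(S,[q]);d1=d1[0];d2=d2[0]
    s=np.linalg.lstsq(np.c_[d1,-d2],o2-o1,rcond=None)[0];x,y=o1+d1*s[0],o2+d2*s[1];return (x+y)/2,np.linalg.norm(x-y)
print("tips",tri(A([357,157]),B([291,170])),tri(A([328,382]),B([163,118])))
C=lambda p:np.array(p,float)/3.5+[190,285]
print("tab top mid side",onz(S,C([[560,52],[637,78]])-[445/3.5,0],206))
E
```

```text
runner front corners [[610.8 125.2  16. ]
 [590.9 128.3  16. ]
 [451.8 144.2  16. ]
 [431.6 147.2  16. ]]
guard [[615.3 170.3  72. ]
 [436.5 190.5  72. ]]
posts [[622.2 292.8 230. ]
 [460.8 311.7 230. ]]
tips top [[589.8 210.5 222. ]
 [471.6 222.8 222. ]]
tips side [[489.5 220.2 222. ]
 [605.2 207.  222. ]]
dish [[558.9 105.9  17.5]
 [558.4  33.5  17.5]
 [472.1  31.4  17.5]
 [473.7 104.1  17.5]] [515.80509655  68.74402105  17.5       ]
[[521.3 136.2]
 [525.9 180.4]
 [541.5 302.2]
 [530.7 216.7]]
len 160.1 yaw of ->  3.0227708649072413
len 160.4 yaw of ->  3.0234978803289096
len 179.9 yaw of ->  3.0292589997905077
len 162.4 yaw of ->  3.025010959818981
len 118.9 yaw of ->  3.0371274523711436
len 116.4 yaw of ->  3.027651837856875
tab top corners [[ 599.9 -405.2  206. ]
 [ 538.9 -408.8  206. ]
 [ 601.1 -415.4  206. ]
 [ 540.3 -418.5  206. ]]
stick grip [[ 545.4 -175.1   67. ]
 [ 562.  -229.3   67. ]
 [ 553.7 -201.9   67. ]]
head front [[549.4 -74.5  20. ]
 [488.4 -92.1  20. ]]
tips (array([596.13634138, 216.72298312, 210.69413725]), np.float64(9.784407978549915)) (array([477.63795901, 230.33600684, 209.908763  ]), np.float64(12.612954397912343))
tab top mid side [[ 536.76708664 -400.43905818  206.        ]
 [ 595.98657845 -394.33316623  206.        ]]
```

```bash
cat >> h.py <<'E'
from scipy.spatial.transform import Rotation as Ro
def st():
    s=manip.read_state(); return s,np.array(s['eef_pos']),Ro.from_euler('xyz',s['eef_rot'])
def go(x,y,z,yaw):
    "row shift (m) and twist for a world TCP target, tool down"
    s,p,R=st(); d=R.inv().apply(np.array([x,y,z])-p)/1000
    y0=s['eef_rot'][2]; t=-(yaw-y0); t=(t+np.pi)%(2*np.pi)-np.pi
    print("shift",d.round(4),"twist",round(t,4),"clock",s['clock'],"q6",s['joints'][5].round(2))
E
python3 -c "
from h import *
go(568,-408,290,-3.087)"
```

```text
shift [-0.3668 -0.0851  0.0456] twist 0.3412 clock 0.1 q6 -0.07
```

Request:
{"name": "play_rows", "arguments": {
  "series": [
    [[-0.03,-0.05,0],0.05,0],
    [[-0.07,-0.085,0.01],0.1,0],
    [[-0.12,-0.085,0.015],0.15,0],
    [[-0.17,-0.085,0.02],0.2,0],
    [[-0.22,-0.085,0.03],0.25,0],
    [[-0.27,-0.085,0.035],0.3,0],
    [[-0.31,-0.085,0.04],0.341,0],
    [[-0.345,-0.085,0.044],0.341,0],
    [[-0.367,-0.085,0.046],0.341,0],
    [[-0.367,-0.085,0.046],0.341,0],
    [[-0.367,-0.085,0.046],0.341,0],
    [[-0.367,-0.085,0.046],0.341,0]
  ]
}}

```text
clock: 1.3
eef_pos: [567.4, -408.9, 290.1]
eef_rot: [-1.572, -0.0, -3.088]
wrist_force: [-0.8, -0.4, -0.1]
finger_gap: 94.1
```

```bash
python3 - <<'E'
from h import *
s,p,R=st(); print(p,s['eef_rot'],s['clock'])
c,im=shot('wrist','w1'); print(ray(c,[[320,240]])[0])
E
```

```text
[ 567.38697696 -408.9395166   290.0514943 ] [-1.57171322e+00 -4.13787039e-04 -3.08785633e+00] 1.3
[ 640.44310835 -404.91330071  469.76506166]
```

View pics/w1.png

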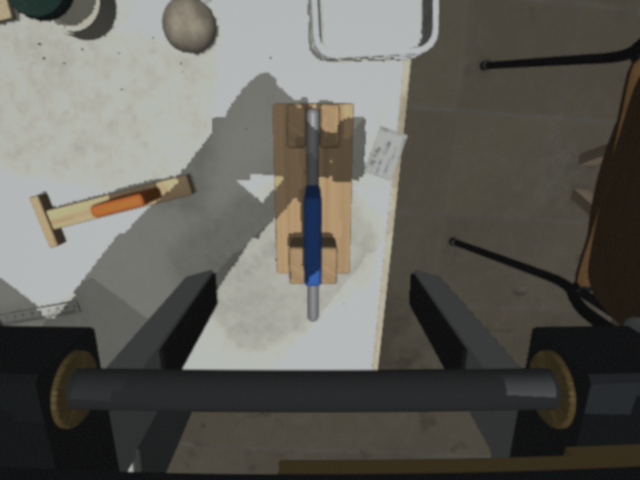

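The wrist view shows the tab at about (313,236) between the fingers, with the rail running from (313,111) to (313,320). The stick is at (120,205).

```bash
python3 - <<'E'
from h import *
c=cam('wrist'); im=cv2.imread('pics/w1.png')
m=cv2.inRange(cv2.cvtColor(im,cv2.COLOR_BGR2HSV),(100,120,40),(130,255,255)); m[:150]=0;m[330:]=0
k=max(cv2.findContours(m,cv2.RETR_EXTERNAL,cv2.CHAIN_APPROX_NONE)[0],key=cv2.contourArea)
b=cv2.boxPoints(cv2.minAreaRect(k)); print(b.round(1)); P=onz(c,b,218); print(P.round(1),P.mean(0).round(1))
r=onz(c,[[313.2,110],[313.2,321]],152); print("rail",r.round(1),r.mean(0).round(1),np.arctan2(*(r[0]-r[1])[[1,0]]))
# stick from wrist
h=cv2.cvtColor(im,cv2.COLOR_BGR2HSV); m=cv2.inRange(h,(5,190,60),(16,255,255)); m[:,240:]=0; m[:150]=0;m[250:]=0
k=max(cv2.findContours(m,cv2.RETR_EXTERNAL,cv2.CHAIN_APPROX_NONE)[0],key=cv2.contourArea)
b=cv2.boxPoints(cv2.minAreaRect(k)); print(b.round(1)); 
print("grip",onz(c,b,67).round(1))
print("head",onz(c,[[31,198],[52,246]],20).round(1))
E
```

```text
[[304. 186.]
 [320. 186.]
 [320. 285.]
 [304. 285.]]
[[ 604.9 -401.2  218. ]
 [ 605.5 -411.4  218. ]
 [ 537.7 -415.4  218. ]
 [ 537.2 -404.4  218. ]] [ 571.3 -408.1  218. ]
rail [[ 654.8 -404.4  152. ]
 [ 476.3 -414.1  152. ]] [ 565.6 -409.3  152. ] 0.0539893948590994Traceback (most recent call last):
  File "<stdin>", line 9, in <module>
ValueError: max() iterable argument is empty
```

Request:
{"name": "play_rows", "arguments": {
  "series": [
    [[0,0.03,0],0,0],
    [[0,0.07,0],0,0],
    [[0,0.1,0],0,0],
    [[0,0.112,0],0,0],
    [[0,0.112,0],0,0.3],
    [[0,0.112,0],0,1],
    [[0,0.112,0],0,1],
    [[0,0.112,0],0,1],
    [[0,0.112,0],0,1],
    [[0,0.112,0],0,1],
    [[0,0.112,0],0,1],
    [[0,0.112,0],0,1],
    [[0,0.112,0],0,1]
  ],
  "squeeze": 45
}}

```text
clock: 2.65
eef_pos: [567.3, -408.9, 178.2]
eef_rot: [-1.572, -0.0, -3.088]
wrist_force: [-0.9, 0.1, -0.3]
finger_gap: 25.7
```

Request:
{"name": "play_rows", "arguments": {
  "series": [
    [[0,0,0],0,1],
    [[0,0,0],0,1],
    [[0,0,0],0,1],
    [[0,0,0],0,1],
    [[0,0,0],0,1],
    [[0,-0.01,0],0,1],
    [[0,-0.03,0],0,1],
    [[0,-0.055,0],0,1],
    [[0,-0.08,0],0,1],
    [[0,-0.091,0],0,1],
    [[0,-0.091,0],0,1]
  ]
}}

```text
clock: 3.75
eef_pos: [567.6, -409.2, 270.9]
eef_rot: [-1.57, 0.002, -3.088]
wrist_force: [-0.1, 0.1, -2.8]
finger_gap: 12.0
```

```bash
python3 - <<'E'
from h import *
# pre-hang: stand x=-90
go(533.3-90*.1155,237-90*.993,269,-3.2577)
go(533.3-90*.1155,237-90*.993,269,-3.088)
s,p,_=st(); print(s['finger_gap'],s['wrist_force'],p)
E
```

```text
shift [ 0.0149  0.0013 -0.5584] twist 0.1696 clock 3.75 q6 0.84
shift [ 0.0149  0.0013 -0.5584] twist -0.0001 clock 3.75 q6 0.84
11.995831437830862 [-0.12136054  0.11420091 -2.82627787] [ 567.62542831 -409.21975978  270.94513123]
```

Request:
{"name": "play_rows", "arguments": {
  "series": [
    [[0,0,-0.015],0.01,1],
    [[0.001,0,-0.04],0.02,1],
    [[0.002,0,-0.075],0.03,1],
    [[0.003,0,-0.115],0.05,1],
    [[0.004,0,-0.155],0.06,1],
    [[0.005,0,-0.195],0.07,1],
    [[0.006,0,-0.235],0.085,1],
    [[0.008,0,-0.275],0.1,1],
    [[0.009,0,-0.315],0.11,1],
    [[0.01,0,-0.355],0.12,1],
    [[0.011,0,-0.395],0.13,1],
    [[0.012,0.001,-0.435],0.14,1],
    [[0.013,0.001,-0.475],0.15,1],
    [[0.014,0.001,-0.51],0.16,1],
    [[0.015,0.001,-0.54],0.17,1],
    [[0.015,0.001,-0.555],0.17,1],
    [[0.015,0.001,-0.558],0.17,1],
    [[0.015,0.001,-0.558],0.17,1],
    [[0.015,0.001,-0.558],0.17,1]
  ]
}}

```text
clock: 5.65
eef_pos: [522.9, 146.1, 269.0]
eef_rot: [-1.57, 0.002, 3.024]
wrist_force: [-0.5, -0.4, -2.5]
finger_gap: 11.5
```

```bash
python3 - <<'E'
from h import *
s,p,R=st(); print(p,s['eef_rot'],s['clock'],s['finger_gap'])
c,im=shot('wrist','w2'); shot('side','s2')
L=np.array([[0,60,213],[0,-60,213],[-24,60,226],[-24,-60,226],[-55,0,72],[65,0,230]])
th=1.455;W=np.c_[533.3+L[:,0]*np.cos(th)-L[:,1]*np.sin(th),237+L[:,0]*np.sin(th)+L[:,1]*np.cos(th),L[:,2]]
print(proj(c,W).round())
E
```

```text
[522.94758245 146.05268174 269.03187802] [-1.56968360e+00  1.57131254e-03  3.02412197e+00] 5.65 11.526134609646993
[[176. 337.]
 [157. 154.]
 [206. 347.]
 [191. 155.]
 [275. 208.]
 [ 49. 259.]]
```

View pics/w2.png

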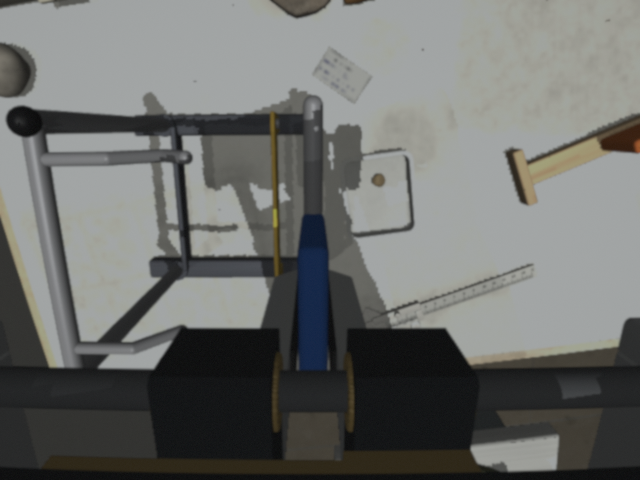

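The right hook tip is at (188,157), within 3 px of the prediction. The bar runs from (33,135) to (70,350) and the guard from (272,113) to (278,272). I'll fit the stand pose to these.

```bash
python3 - <<'E'
from h import *
from scipy.optimize import least_squares
import pickle
im=cv2.imread('pics/w2.png')
c=cam('wrist'); pickle.dump(c,open('w2.pkl','wb'))
def W(q,L): 
    L=np.array(L,float);th=q[2]
    return np.c_[q[0]+L[:,0]*np.cos(th)-L[:,1]*np.sin(th),q[1]+L[:,0]*np.sin(th)+L[:,1]*np.cos(th),L[:,2]]
q0=[533.3,237,1.455]
print("bar",proj(c,W(q0,[[65,-60,230],[65,60,230],[65,-80,230]])).round(1))
print("guard top y-92..",proj(c,W(q0,[[-57,-90,72],[-57,70,72],[-57,-70,72],[-57,0,72]])).round(1))
print("runner",proj(c,W(q0,[[-90,-92,16],[-90,-70,16],[-90,70,16]])).round(1))
s,p,R=st()
P=p+R.apply([[0,7,0]])[0]*1; rail=[p+R.apply(v) for v in ([-90,26,0],[0,26,0],[90,26,0],[-31,-2,0])]
print("rail pred",proj(c,rail).round(1))
g=cv2.cvtColor(im,cv2.COLOR_BGR2GRAY)
for r in(190,340): print(r,g[r,30:80].tolist())
# left hook tip visible? rows
E
```

```text
bar [[ 31.6 157.1]
 [ 66.3 349.1]
 [ 25.6 120. ]]
guard top y-92.. [[274.4 111.2]
 [278.5 275.7]
 [275.  133.6]
 [276.8 207.8]]
runner [[310.7 111.6]
 [310.8 133.1]
 [311.1 258.3]]
rail pred [[312.4  94.2]
 [312.4 266.4]
 [312.4 404.7]
 [312.4 223.3]]
190 [142, 125, 119, 120, 122, 125, 131, 140, 148, 154, 151, 141, 126, 115, 106, 98, 92, 85, 77, 69, 61, 52, 47, 64, 100, 137, 156, 162, 163, 163, 163, 164, 164, 163, 164, 164, 164, 164, 163, 163, 164, 164, 163, 164, 163, 164, 164, 164, 163, 164]
340 [50, 50, 51, 51, 51, 52, 50, 51, 55, 77, 112, 138, 150, 153, 155, 155, 157, 158, 159, 162, 163, 164, 163, 163, 163, 163, 163, 160, 149, 128, 120, 121, 122, 123, 127, 129, 131, 129, 125, 118, 110, 103, 96, 89, 82, 73, 64, 54, 49, 67]
```

```bash
python3 - <<'E'
import cv2,numpy as np
a=cv2.imread('pics/s2.png')[130:250,250:410]
w=cv2.imread('pics/w2.png')[80:280,0:340]
o=np.zeros((600,800,3),np.uint8)
o[:450]=cv2.resize(a,(600,450),interpolation=cv2.INTER_CUBIC).__class__ and cv2.copyMakeBorder(cv2.resize(a,(600,450),interpolation=cv2.INTER_CUBIC),0,0,0,200,cv2.BORDER_CONSTANT)
cv2.imwrite('pics/s2c.png',o[:450,:600])
E
```

```text
(no output)
```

View pics/s2c.png

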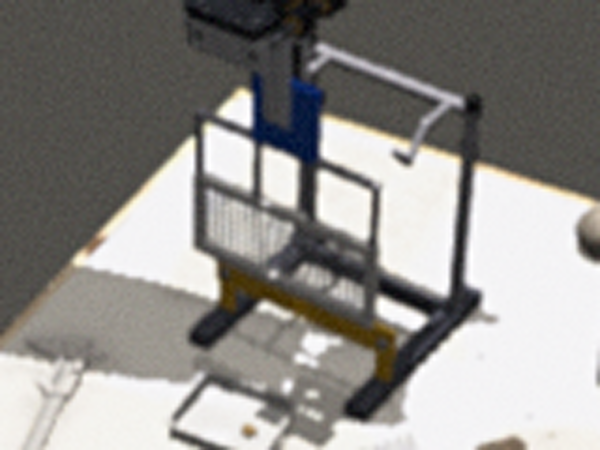

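The side view shows the rail above the hook tips with the mesh below them. The fit agrees within about 2 mm, so I'm moving in and then lowering.

Request:
{"name": "play_rows", "arguments": {
  "series": [
    [[0,0,-0.01],0,1],
    [[0,0,-0.025],0,1],
    [[0,0,-0.045],0,1],
    [[0,0,-0.065],0,1],
    [[0,0,-0.08],0,1],
    [[0,0,-0.089],0,1],
    [[0,0,-0.0915],0,1],
    [[0,0,-0.0915],0,1],
    [[0,0.008,-0.0915],0,1],
    [[0,0.016,-0.0915],0,1],
    [[0,0.022,-0.0915],0,1],
    [[0,0.025,-0.0915],0,1],
    [[0,0.025,-0.0915],0,1]
  ]
}}

```text
clock: 7.05
eef_pos: [533.7, 236.8, 243.6]
eef_rot: [-1.57, 0.001, 3.024]
wrist_force: [-0.1, 0.2, -2.7]
finger_gap: 12.2
```

Request:
{"name": "play_rows", "arguments": {
  "series": [
    [[0,0.002,0],0,1],
    [[0,0.004,0],0,1],
    [[0,0.005,0],0,1],
    [[0,0.005,0],0,1]
  ]
}}

```text
clock: 7.45
eef_pos: [533.9, 237.2, 239.3]
eef_rot: [-1.571, 0.002, 3.024]
wrist_force: [0.9, 2.7, 2.6]
finger_gap: 11.4
```

```bash
python3 - <<'E'
from h import *
s,p,R=st(); print(p,s['wrist_force'],s['moment'],s['finger_gap'])
c,im=shot('wrist','w3'); _,a=shot('side','s3')
o=np.zeros((480,800,3),np.uint8)
o[:400,:440]=cv2.resize(im[80:400,0:352],(440,400))[:,:,::-1]
o[:480,444:800]=cv2.resize(a[130:240,310:392],(356,480),interpolation=cv2.INTER_CUBIC)[:,:,::-1]
cv2.imwrite('pics/c3.png',o)
E
```

```text
[533.89474003 237.21229313 239.3047317 ] [0.87500532 2.6859119  2.61425155] [ 0.71761918 -0.09073188  0.05926242] 11.415016660570314
```

View pics/c3.png

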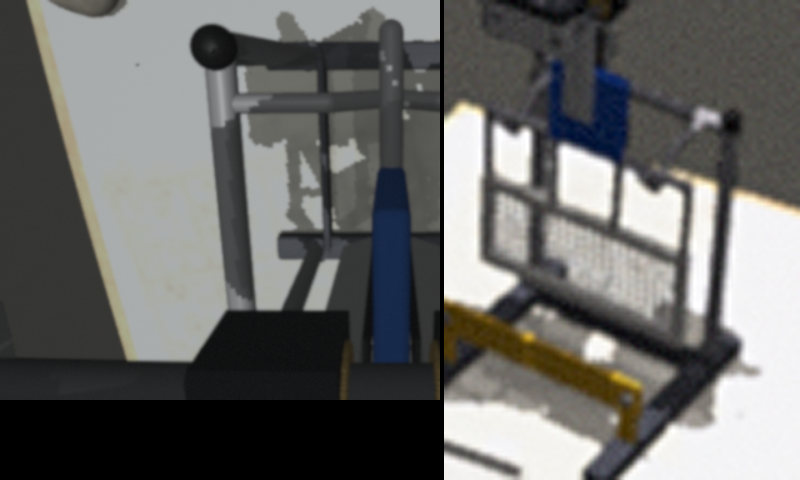

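Both hook tips show in front of the rail, through the outer windows, and there is contact. The +y force says the rail is on the front slope, so I'm nudging inward and down.

Request:
{"name": "play_rows", "arguments": {
  "series": [
    [[0,0,-0.002],0,1],
    [[0,0.001,-0.002],0,1],
    [[0,0.001,-0.002],0,1]
  ]
}}

```text
clock: 7.85
eef_pos: [534.1, 238.2, 238.8]
eef_rot: [-1.569, 0.003, 3.024]
wrist_force: [-3.2, -5.4, 7.6]
finger_gap: 11.7
```

```bash
python3 - <<'E'
from h import *
s,p,R=st(); print(p,s['wrist_force'],s['moment'],s['finger_gap'])
E
```

```text
[534.14367834 238.2301157  238.84423752] [-3.23083438 -5.40086131  7.60255871] [-1.30094885  0.73230988  0.16813997] 11.722315825149622
```

Force in y has reversed, so the V is found from both flanks and the load is carried. I'm centring, then opening partly and rising.

Request:
{"name": "play_rows", "arguments": {
  "series": [
    [[0,0,0.001],0,1],
    [[0,0,0.001],0,0.7],
    [[0,0,0.001],0,0.6],
    [[0,0,0.001],0,0.6],
    [[0,0,0.001],0,0.6],
    [[0,0,0.001],0,0.6],
    [[0,-0.01,0.001],0,0.6],
    [[0,-0.04,0.001],0,0.6],
    [[0,-0.08,0.001],0,0.6],
    [[0,-0.11,0.001],0,0.6],
    [[0,-0.11,0.001],0,0.6]
  ]
}}

```text
clock: 8.95
eef_pos: [534.4, 237.7, 354.1]
eef_rot: [-1.572, 0.009, 3.024]
wrist_force: [0.2, 0.8, 0.2]
finger_gap: 37.7
```

```bash
python3 - <<'E'
from h import *
s,p,R=st(); print(p,s['wrist_force'],s['finger_gap'])
c,im=shot('wrist','w4'); _,a=shot('side','s4')
o=np.zeros((480,800,3),np.uint8)
o[:400,:440]=cv2.resize(im[80:400,0:352],(440,400))[:,:,::-1]
o[:480,444:800]=cv2.resize(a[130:240,310:392],(356,480),interpolation=cv2.INTER_CUBIC)[:,:,::-1]
cv2.imwrite('pics/c4.png',o)
go(553.7,-202,200,-1.285)
E
```

```text
[534.36952537 237.73312642 354.12690834] [0.1815641  0.76623672 0.23185565] 37.67939210320485
shift [-0.0711  0.1503  0.4338] twist -1.9746 clock 9.05 q6 2.05
```

View pics/c4.png

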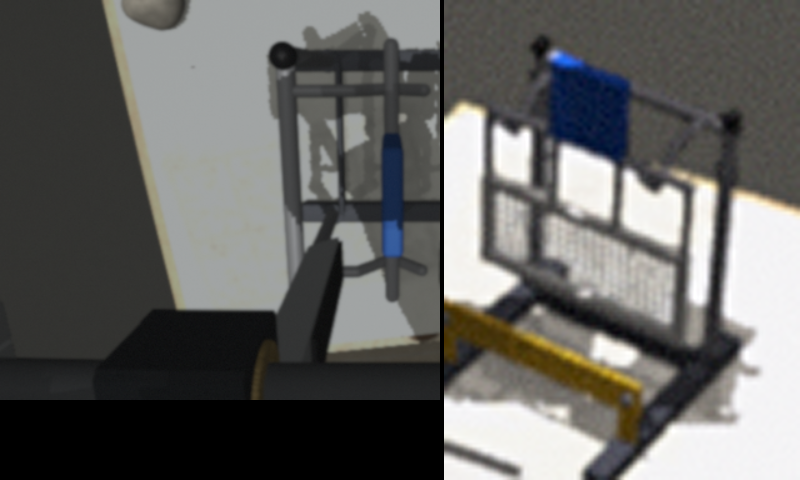

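The screen hangs in both hooks, with both tips in front of the rail. Next, over to the stick.

Request:
{"name": "play_rows", "arguments": {
  "series": [
    [[0,0,0.03],-0.1,0.4],
    [[-0.005,0,0.065],-0.24,0.2],
    [[-0.01,0,0.105],-0.38,0.2],
    [[-0.02,0,0.145],-0.52,0.2],
    [[-0.025,0,0.185],-0.66,0.2],
    [[-0.03,0,0.225],-0.8,0.2],
    [[-0.04,0.01,0.265],-0.94,0.2],
    [[-0.045,0.03,0.305],-1.08,0.2],
    [[-0.05,0.05,0.345],-1.22,0.2],
    [[-0.06,0.08,0.38],-1.36,0.2],
    [[-0.065,0.11,0.41],-1.5,0.2],
    [[-0.071,0.14,0.43],-1.64,0.2],
    [[-0.071,0.15,0.434],-1.78,0.2],
    [[-0.071,0.15,0.434],-1.9,0.2],
    [[-0.071,0.15,0.434],-1.975,0.2],
    [[-0.071,0.15,0.434],-1.975,0.2],
    [[-0.071,0.15,0.434],-1.975,0.2],
    [[-0.071,0.15,0.434],-1.975,0.2]
  ]
}}

```text
clock: 10.85
eef_pos: [553.5, -202.0, 199.9]
eef_rot: [-1.569, -0.003, -1.286]
wrist_force: [-0.1, -0.9, -0.3]
finger_gap: 75.1
```

```bash
python3 - <<'E'
from h import *
s,p,R=st(); print(p,s['eef_rot'],s['clock'])
c,im=shot('wrist','w5')
h=cv2.cvtColor(im,cv2.COLOR_RGB2HSV); m=cv2.inRange(h,(3,170,50),(17,255,255))
for k in cv2.findContours(m,cv2.RETR_EXTERNAL,cv2.CHAIN_APPROX_NONE)[0]:
    if cv2.contourArea(k)>150:
        b=cv2.boxPoints(cv2.minAreaRect(k)); P=onz(c,b,67); print(cv2.contourArea(k),b.round().tolist(),P.round(1).tolist(),P.mean(0).round(1))
E
```

```text
[ 553.46042222 -202.01262465  199.90464181] [-1.56883405 -0.00256172 -1.28637461] 10.85
829.5 [[307.0, 257.0], [307.0, 187.0], [321.0, 187.0], [321.0, 257.0]] [[555.1, -230.3, 67.0], [538.9, -174.2, 67.0], [549.6, -171.1, 67.0], [566.3, -227.0, 67.0]] [ 552.5 -200.7   67. ]
```

View pics/w5.png

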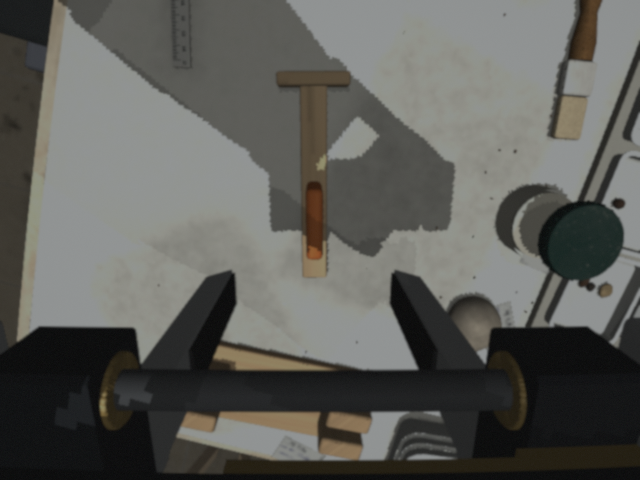

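The stick is between the fingers and aligned, with its grip at about (314,222). I'm descending to grasp.

Request:
{"name": "play_rows", "arguments": {
  "series": [
    [[-0.001,0.03,0],0,0.2],
    [[-0.001,0.07,0],0,0.3],
    [[-0.001,0.11,0],0,0.4],
    [[-0.001,0.145,0],0,0.4],
    [[-0.001,0.165,0],0,0.4],
    [[-0.001,0.174,0],0,0.4],
    [[-0.001,0.174,0],0,0.5],
    [[-0.001,0.174,0],0,1],
    [[-0.001,0.174,0],0,1],
    [[-0.001,0.174,0],0,1],
    [[-0.001,0.174,0],0,1],
    [[-0.001,0.174,0],0,1],
    [[-0.001,0.174,0],0,1],
    [[-0.001,0.174,0],0,1],
    [[-0.001,0.174,0],0,1]
  ],
  "squeeze": 50
}}

```text
clock: 12.4
eef_pos: [553.9, -201.5, 26.3]
eef_rot: [-1.568, -0.003, -1.286]
wrist_force: [-1.3, 0.7, 5.3]
finger_gap: 13.6
```

```bash
python3 - <<'E'
from h import *
s,p,R=st(); print(p,s['finger_gap'],s['wrist_force'],s['clock'])
# dish refine from top image (bystander view) near corners
c,im=shot('top','t6')
g=cv2.cvtColor(im,cv2.COLOR_RGB2GRAY)
cv2.imwrite('pics/t6c.png',cv2.resize(im[240:310,240:345],None,fx=6,fy=6,interpolation=cv2.INTER_CUBIC)[:,:,::-1])
E
```

```text
[ 553.89281958 -201.50000745   26.3457367 ] 13.639304228399652 [-1.30224392  0.70812331  5.28178723] 12.4
```

```bash
python3 - <<'E'
from h import *
import pickle
c=pickle.load(open('w2.pkl','rb'))
P=onz(c,[[408,150],[413,230],[352,236]],19);print("dish front corners + other",P.round(1))
e=P[0]-P[1];print("len",np.linalg.norm(e),"yaw",np.arctan2(e[1],e[0])+np.pi/2)
f=(P[0]+P[1])[:2]/2; th=1.455; x=np.array([np.cos(th),np.sin(th)]); y=np.array([-x[1],x[0]])
d=f-[533.6,237.5]; print("front edge mid stand frame",d@x,d@y)
O=np.array([533.6,237.5])
for sx in(-350,-345,-153,-150): print(sx,(O+sx*x).round(1))
T=O-350*x
go(*T,36,th-np.pi); go(*T,27,th-np.pi); go(553.9,-201.5,36,-1.286)
E
```

```text
dish front corners + other [[563.   38.2  19. ]
 [474.   37.7  19. ]
 [475.1 106.7  19. ]]
len 88.98430707494975 yaw 1.5762909746743086
front edge mid stand frame -199.92789347775684 -8.051462439762123
-350 [ 493.2 -110.2]
-345 [ 493.7 -105.2]
-153 [515.9  85.5]
-150 [516.3  88.5]
shift [-0.1047 -0.01   -0.0326] twist 0.4006 clock 12.45 q6 -0.7
shift [-0.1047 -0.001  -0.0326] twist 0.4006 clock 12.45 q6 -0.7
shift [ 0.0001 -0.0097  0.    ] twist 0.0 clock 12.45 q6 -0.7
```

View pics/t6c.png

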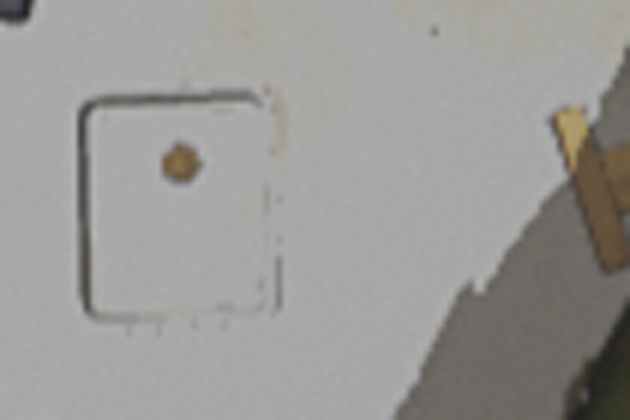

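The dish centre is about (517,71), 3 mm off the stand's centre line and rotated 0.12 rad from it. The square head will straighten it. I'm lifting the stick, lining it up and lowering it.

Request:
{"name": "play_rows", "arguments": {
  "series": [
    [[0,-0.006,0],0,1],
    [[-0.005,-0.012,-0.003],0.03,1],
    [[-0.015,-0.012,-0.007],0.08,1],
    [[-0.03,-0.012,-0.012],0.14,1],
    [[-0.045,-0.012,-0.018],0.2,1],
    [[-0.06,-0.012,-0.023],0.26,1],
    [[-0.075,-0.012,-0.028],0.32,1],
    [[-0.09,-0.012,-0.031],0.37,1],
    [[-0.1,-0.01,-0.0326],0.4,1],
    [[-0.105,-0.007,-0.0326],0.4006,1],
    [[-0.105,-0.003,-0.0326],0.4006,1],
    [[-0.105,-0.001,-0.0326],0.4006,1],
    [[-0.105,-0.001,-0.0326],0.4006,1],
    [[-0.105,-0.001,-0.0326],0.4006,1]
  ]
}}

```text
clock: 13.85
eef_pos: [493.2, -110.2, 26.9]
eef_rot: [-1.567, -0.002, -1.687]
wrist_force: [0.9, -0.7, -0.9]
finger_gap: 14.0
```

```bash
python3 - <<'E'
from h import *
s,p,R=st(); print(p,s['eef_rot'],s['finger_gap'],s['wrist_force'],s['clock'])
c,im=shot('wrist','w7')
x=np.array([np.cos(1.455),np.sin(1.455)]); O=np.array([533.6,237.5]); print("stand x of grip",(p[:2]-O)@x,(p[:2]-O)@[-x[1],x[0]])
go(*(O-250*x),27.3,1.455-np.pi);go(*(O-155*x),27.3,1.455-np.pi)
E
```

```text
[ 493.17214051 -110.2139848    26.86767692] [-1.56746711 -0.00186743 -1.68660978] 13.983197177062005 [ 0.94633474 -0.73433391 -0.92891628] 13.85
stand x of grip -350.05631941163387 -0.016962708535904817
shift [-0.1    -0.0006 -0.    ] twist -0.0001 clock 13.9 q6 -0.17
shift [-0.195  -0.0008 -0.    ] twist -0.0001 clock 13.9 q6 -0.17
```

View pics/w7.png

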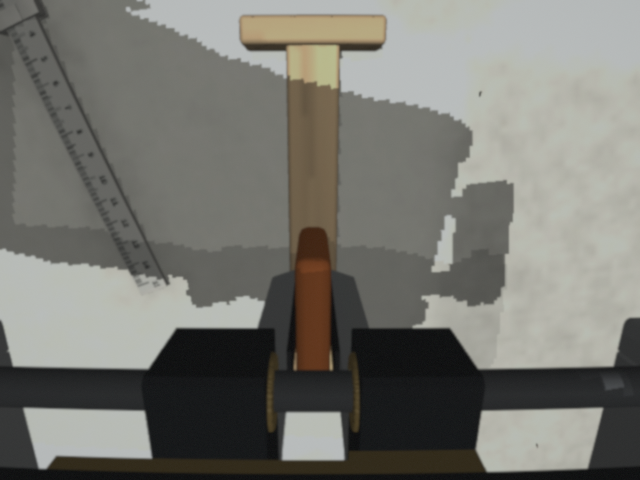

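The stick is held squarely. Pushing slowly.

Request:
{"name": "play_rows", "arguments": {
  "series": [
    [[-0.003,0,0],0,1],
    [[-0.008,0,0],0,1],
    [[-0.014,0,0],0,1],
    [[-0.02,0,0],0,1],
    [[-0.026,0,0],0,1],
    [[-0.032,0,0],0,1],
    [[-0.038,0,0],0,1],
    [[-0.045,0,0],0,1],
    [[-0.052,0,0],0,1],
    [[-0.059,0,0],0,1],
    [[-0.066,0,0],0,1],
    [[-0.073,0,0],0,1],
    [[-0.08,0,0],0,1],
    [[-0.087,0,0],0,1],
    [[-0.093,0,0],0,1],
    [[-0.098,0,0],0,1],
    [[-0.1,0,0],0,1],
    [[-0.1,0,0],0,1]
  ]
}}

```text
clock: 15.7
eef_pos: [504.7, -10.6, 26.7]
eef_rot: [-1.568, -0.002, -1.686]
wrist_force: [-1.1, 1.1, -2.0]
finger_gap: 13.8
```

```bash
python3 - <<'E'
from h import *
s,p,R=st(); print(p,s['eef_rot'],s['finger_gap'],s['wrist_force'])
c,im=shot('wrist','w8'); T,it=shot('top','t8')
x=np.array([np.cos(1.455),np.sin(1.455)]); yv=np.array([-x[1],x[0]]); O=np.array([533.6,237.5])
# predicted locations: dish corners if pushed flat, y=0
tip=p[:2]+125*x
D=[[*(tip+a*x+b*yv),18] for a,b in((0,-47),(0,47),(80,47),(80,-47))]
print("pred corners top",proj(T,D).round(1).tolist(),"wrist",proj(c,D).round().tolist())
# pebble in wrist/top: brownish blob
for n,C,i in(("w",c,im),("t",T,it)):
    h=cv2.cvtColor(i,cv2.COLOR_RGB2HSV); m=cv2.inRange(h,(8,80,40),(22,255,255))
    for k in cv2.findContours(m,cv2.RETR_EXTERNAL,cv2.CHAIN_APPROX_NONE)[0]:
        M=cv2.moments(k)
        if M['m00']>5:
            u=[M['m10']/M['m00'],M['m01']/M['m00']]; P=onz(C,[u],8)[0]
            q=(P[:2]-O); print(n,round(M['m00']),np.round(u),P.round(1),"stand",round(q@x,1),round(q@yv,1))
E
```

```text
[504.69107533 -10.57260249  26.67076938] [-1.56754899 -0.00177918 -1.68635383] 13.766918563676827 [-1.09073696  1.12039725 -1.96511205]
pred corners top [[253.1, 253.4], [248.4, 293.8], [214.0, 290.5], [219.2, 250.3]] wrist [[425.0, 11.0], [209.0, 11.0], [200.0, -201.0], [434.0, -201.0]]
w 6154 [298. 464.] [ 479.4 -135.4    8. ] stand -376.7 10.8
w 504 [355. 394.] [518.9 -88.1   8. ] stand -325.1 -23.0
w 528 [271. 394.] [469.9 -82.3   8. ] stand -325.0 26.3
w 12355 [311. 207.] [506.5  25.7   8. ] stand -213.5 2.4
t 7 [512. 478.] [  52.8 -458.7    8. ] stand -747.1 397.2
t 10 [599. 477.] [  44.3 -655.6    8. ] stand -943.6 382.9
t 38 [449. 474.] [  65.3 -319.9    8. ] stand -607.8 400.7
t 20 [592. 472.] [  56.  -641.6    8. ] stand -928.4 372.8
t 72 [550. 474.] [  57.4 -544.2    8. ] stand -831.5 382.7
t 16 [467. 473.] [  67.4 -360.2    8. ] stand -647.6 394.0
t 169 [532. 472.] [  62.2 -503.3    8. ] stand -790.3 382.6
t 9 [519. 464.] [  81.6 -477.3    8. ] stand -762.3 366.4
t 8 [585. 465.] [  72.5 -626.6    8. ] stand -911.6 358.2
t 72 [566. 471.] [  61.7 -580.5    8. ] stand -867.1
[... 2047 characters left out ...]
[320. 175.] [754.7 -52.8   8. ] stand -262.8 -253.2
t 6 [628. 138.] [ 832.1 -821.5    8. ] stand -1017.4 -418.8
t 10 [378. 129.] [ 869.2 -197.3    8. ] stand -393.1 -383.6
t 18 [303. 110.] [922.4 -15.    8. ] stand -205.9 -415.4
t 12 [342. 106.] [ 931.5 -110.3    8. ] stand -299.5 -435.4
t 12 [303. 102.] [944.5 -13.2   8. ] stand -201.5 -437.1
t 9 [423.  99.] [ 943.8 -312.7    8. ] stand -499.2 -471.0
t 1368 [487. 105.] [ 926.3 -472.7    8. ] stand -660.0 -472.1
t 18 [97. 88.] [1004.3  512.3    8. ] stand 327.3 -435.8
t 6 [98. 72.] [1047.   512.5    8. ] stand 332.5 -478.2
t 6 [619.  34.] [1121.2 -845.6    8. ] stand -1008.0 -708.8
t 4260 [246.  29.] [1152.5  130.4    8. ] stand -34.9 -627.2
```

```bash
python3 - <<'E'
from h import *
T=cam('top'); x=np.array([np.cos(1.455),np.sin(1.455)]); yv=np.array([-x[1],x[0]]); O=np.array([533.6,237.5])
g=cv2.imread('pics/t8.png',0).astype(np.float32); g0=cv2.imread('pics/t6.png',0).astype(np.float32)
ys=np.arange(-72,73,3)
for sx in(-112,-98,-84,-75):
    u=proj(T,[[*(O+sx*x+b*yv),18] for b in ys]).astype(np.float32)
    v=cv2.remap(g,u[:,0],u[:,1],1).ravel()
    v0=cv2.remap(g0,u[:,0],u[:,1],1).ravel()
    print(sx,*[f"{b}:{a:.0f}/{z:.0f}" for b,a,z in zip(ys,v,v0)])
E
```

```text
-112 -72:157/168 -69:158/169 -66:158/168 -63:158/169 -60:158/169 -57:159/168 -54:152/170 -51:111/169 -48:130/168 -45:154/169 -42:157/168 -39:158/169 -36:157/168 -33:157/169 -30:157/169 -27:158/168 -24:159/168 -21:156/169 -18:157/169 -15:157/169 -12:157/168 -9:157/169 -6:158/168 -3:157/168 0:158/167 3:157/167 6:158/169 9:157/168 12:157/168 15:158/168 18:158/168 21:159/168 24:157/169 27:158/168 30:157/168 33:142/168 36:150/168 39:158/167 42:157/170 45:157/168 48:158/168 51:158/167 54:158/167 57:157/168 60:157/167 63:158/168 66:158/167 69:157/167 72:157/168
-98 -72:43/50 -69:86/89 -66:146/156 -63:160/170 -60:159/170 -57:160/168 -54:151/169 -51:107/167 -48:128/168 -45:161/168 -42:158/168 -39:158/169 -36:159/168 -33:160/168 -30:155/168 -27:141/168 -24:122/167 -21:139/168 -18:158/168 -15:158/169 -12:158/168 -9:158/169 -6:158/168 -3:158/168 0:158/169 3:159/168 6:158/167 9:158/168 12:158/167 15:158/167 18:158/168 21:157/168 24:159/167 27:159/167 30:147/169 33:127/168 36:148/168 39:152/168 42:158/169 45:158/168 48:157/169 51:157/168 54:157/168 57:158/168 60:158/169 63:158/168 66:159/171 69:11
[... 422 characters left out ...]
3/169 36:151/167 39:158/167 42:159/168 45:157/168 48:158/168 51:157/167 54:159/168 57:157/168 60:158/168 63:159/168 66:160/170 69:129/138 72:63/66
-75 -72:58/63 -69:75/79 -66:141/149 -63:160/171 -60:159/168 -57:160/169 -54:149/168 -51:101/167 -48:127/168 -45:160/168 -42:159/168 -39:158/168 -36:157/169 -33:158/170 -30:158/168 -27:158/168 -24:158/168 -21:158/168 -18:157/169 -15:158/168 -12:159/168 -9:160/169 -6:157/169 -3:158/167 0:158/169 3:159/169 6:159/168 9:158/168 12:158/168 15:157/168 18:159/168 21:158/167 24:157/169 27:160/168 30:156/168 33:153/168 36:159/169 39:158/167 42:157/167 45:158/167 48:157/168 51:158/167 54:157/169 57:157/167 60:158/168 63:158/168 66:160/171 69:139/149 72:79/84
```

The dish is now square and about 9 mm off centre. I'll drift 9 mm sideways while pushing on.

Request:
{"name": "play_rows", "arguments": {
  "series": [
    [[-0.003,0,0],0,1],
    [[-0.008,0,-0.001],0,1],
    [[-0.014,0,-0.0015],0,1],
    [[-0.02,0,-0.002],0,1],
    [[-0.026,0,-0.003],0,1],
    [[-0.032,0,-0.0035],0,1],
    [[-0.038,0,-0.004],0,1],
    [[-0.044,0,-0.005],0,1],
    [[-0.05,0,-0.0055],0,1],
    [[-0.056,0,-0.006],0,1],
    [[-0.062,0,-0.007],0,1],
    [[-0.068,0,-0.0075],0,1],
    [[-0.074,0,-0.008],0,1],
    [[-0.079,0,-0.009],0,1],
    [[-0.083,0,-0.009],0,1],
    [[-0.087,0,-0.009],0,1],
    [[-0.089,0,-0.009],0,1],
    [[-0.089,0,-0.009],0,1]
  ]
}}

```text
clock: 17.6
eef_pos: [506.1, 78.8, 26.5]
eef_rot: [-1.567, -0.002, -1.686]
wrist_force: [-0.2, 0.1, -1.7]
finger_gap: 13.6
```

```bash
python3 - <<'E'
from h import *
s,p,R=st(); print(p,s['eef_rot'][2],s['wrist_force'],s['moment'],s['clock'])
x=np.array([np.cos(1.455),np.sin(1.455)]); yv=np.array([-x[1],x[0]]); O=np.array([533.6,237.5])
print((p[:2]-O)@x,(p[:2]-O)@yv)
E
```

```text
[506.07163161  78.80371262  26.48321608] -1.6864879721985977 [-0.2229562   0.06836108 -1.68134511] [ 0.0143304  -0.07499529 -0.01401884] 17.6
-160.81407806223154 9.008606451302205
```

Now slowly to the stop, watching the force.

Request:
{"name": "play_rows", "arguments": {
  "series": [
    [[-0.002,0,0],0,1],
    [[-0.004,0,0],0,1],
    [[-0.006,0,0],0,1],
    [[-0.007,0,0],0,1]
  ]
}}

```text
clock: 18.0
eef_pos: [506.9, 85.9, 26.4]
eef_rot: [-1.568, -0.002, -1.686]
wrist_force: [0.1, -2.0, -0.5]
finger_gap: 13.8
```

Request:
{"name": "play_rows", "arguments": {
  "series": [
    [[-0.001,0,0],0,1],
    [[-0.002,0,0],0,1],
    [[-0.002,0,0],0,1]
  ]
}}

```text
clock: 18.3
eef_pos: [507.2, 88.0, 26.5]
eef_rot: [-1.567, -0.002, -1.686]
wrist_force: [0.0, 1.1, -0.6]
finger_gap: 13.8
```

Request:
{"name": "play_rows", "arguments": {
  "series": [
    [[-0.001,0,0],0,1],
    [[-0.002,0,0],0,1],
    [[-0.002,0,0],0,1]
  ]
}}

```text
clock: 18.6
eef_pos: [507.3, 88.5, 26.7]
eef_rot: [-1.568, -0.004, -1.686]
wrist_force: [-2.8, -15.9, 3.5]
finger_gap: 13.9
```

Request:
{"name": "play_rows", "arguments": {
  "series": [
    [[-0.001,0,0],0,1],
    [[-0.002,0,0],0,1],
    [[-0.002,0,0],0,1]
  ]
}}

```text
clock: 18.9
eef_pos: [507.5, 88.5, 27.0]
eef_rot: [-1.568, -0.007, -1.686]
wrist_force: [-4.4, -19.7, 6.8]
finger_gap: 13.6
```

The force of 16–20 N says the dish is firmly home. Drawing the stick straight back.

Request:
{"name": "play_rows", "arguments": {
  "series": [
    [[0.005,0,0],0,1],
    [[0.015,0,0],0,1],
    [[0.03,0,0],0,1],
    [[0.045,0,0],0,1],
    [[0.06,0,0],0,1],
    [[0.075,0,0],0,1],
    [[0.09,0,0],0,1],
    [[0.105,0,0],0,1],
    [[0.12,0,0],0,1],
    [[0.135,0,0],0,1],
    [[0.15,0,0],0,1],
    [[0.165,0,0],0,1],
    [[0.18,0,0],0,1],
    [[0.19,0,0],0,1],
    [[0.195,0,0],0,1],
    [[0.195,0,0],0,1],
    [[0.195,0,0],0,1]
  ]
}}

```text
clock: 20.6
eef_pos: [485.0, -104.9, 28.3]
eef_rot: [-1.568, -0.007, -1.686]
wrist_force: [0.3, -0.3, -1.0]
finger_gap: 13.7
```

```bash
python3 - <<'E'
from h import *
T,im=shot('top','t9'); s,p,_=st(); print(p,s['wrist_force'],s['clock'])
x=np.array([np.cos(1.455),np.sin(1.455)]); yv=np.array([-x[1],x[0]]); O=np.array([533.6,237.5])
g=cv2.cvtColor(im,cv2.COLOR_RGB2GRAY).astype(np.float32); g0=cv2.imread('pics/t8.png',0).astype(np.float32)
def prof(P,n):
    u=proj(T,P).astype(np.float32); v=cv2.remap(g,u[:,0],u[:,1],1).ravel();w=cv2.remap(g0,u[:,0],u[:,1],1).ravel(); print(*[f"{b}:{a:.0f}/{c:.0f}" for b,a,c in zip(n,v,w)])
xs=np.arange(-60,61,4)
for sy in(-30,30): print("along x at y",sy); prof([[*(O+a*x+sy*yv),18] for a in xs],xs)
ys=np.arange(-72,73,4)
for sx in(-20,): print("along y at x",sx); prof([[*(O+sx*x+b*yv),18] for b in ys],ys)
E
```

```text
[ 484.99293496 -104.8009249    28.33530957] [-0.30355807  0.26342097 -1.2210995 ] 20.65
along x at y -30
-60:160/159 -56:87/79 -52:72/40 -48:34/31 -44:84/85 -40:143/142 -36:159/157 -32:158/157 -28:113/156 -24:157/153 -20:151/152 -16:153/150 -12:152/150 -8:160/157 -4:161/159 0:108/106 4:87/84 8:89/89 12:70/70 16:119/119 20:71/70 24:67/66 28:73/72 32:41/41 36:106/105 40:151/152 44:94/99 48:112/79 52:126/14 56:23/13 60:12/11
along x at y 30
-60:160/155 -56:138/125 -52:86/44 -48:41/34 -44:104/104 -40:143/141 -36:156/154 -32:142/149 -28:104/151 -24:156/157 -20:151/158 -16:151/156 -12:151/156 -8:154/157 -4:138/140 0:82/78 4:81/79 8:82/80 12:67/64 16:124/124 20:125/125 24:76/78 28:61/61 32:48/47 36:97/96 40:141/141 44:94/96 48:109/64 52:125/7 56:54/50 60:109/108
along y at x -20
-72:49/47 -68:97/95 -64:162/161 -60:158/159 -56:158/158 -52:160/158 -48:156/158 -44:151/158 -40:127/157 -36:149/156 -32:151/153 -28:151/151 -24:152/148 -20:151/145 -16:149/147 -12:149/150 -8:148/151 -4:147/151 0:148/150 4:146/149 8:147/153 12:150/151 16:150/150 20:150/149 24:151/152 28:151/156 32:151/156 36:151/151 40:154/150 44:157/150 48:151/151 52:154/154 56:157/157 60:157/157 64:156/154 68:129/127 72:52/53
```

The dish's front edge is at stand x = -28 on both sides (home) and it is centred. Setting the stick down and releasing.

Request:
{"name": "play_rows", "arguments": {
  "series": [
    [[0,0.001,0],0,1],
    [[0,0.002,0],0,1],
    [[0,0.002,0],0,1],
    [[0,0.002,0],0,0.7],
    [[0,0.002,0],0,0.5],
    [[0,0.002,0],0,0.5],
    [[0,0.002,0],0,0.5],
    [[0,0.002,0],0,0.5],
    [[0,0.002,0],0,0.5],
    [[0,-0.01,0],0,0.5],
    [[0,-0.04,0],0,0.5],
    [[0,-0.08,0],0,0.5],
    [[0,-0.12,0],0,0.5],
    [[0,-0.16,0],0,0.5],
    [[0,-0.2,0],0,0.5],
    [[0,-0.2,0],0,0.5],
    [[0,-0.2,0],0,0.5]
  ]
}}

```text
clock: 22.35
eef_pos: [484.6, -103.3, 229.2]
eef_rot: [-1.566, -0.007, -1.686]
wrist_force: [-0.3, 0.1, -0.5]
finger_gap: 47.5
```

```bash
python3 - <<'E'
from h import *
s,p,_=st(); print(p,s['wrist_force'],s['finger_gap'],s['clock'])
c,im=shot('wrist','w10'); S,b=shot('side','s10'); T,t=shot('top','t10')
h=cv2.cvtColor(im,cv2.COLOR_RGB2HSV); m=cv2.inRange(h,(3,170,50),(17,255,255))
for k in cv2.findContours(m,cv2.RETR_EXTERNAL,cv2.CHAIN_APPROX_NONE)[0]:
    if cv2.contourArea(k)>150: print("stick grip",onz(c,cv2.boxPoints(cv2.minAreaRect(k)),67).mean(0).round(1))
# screen unchanged since hanging? tab blob in side pic
for n in('s4','s10'):
    q=cv2.cvtColor(cv2.imread(f'pics/{n}.png'),cv2.COLOR_BGR2HSV);m=cv2.inRange(q,(100,120,40),(130,255,255));m[:130]=0;m[200:]=0
    M=cv2.moments(m,True);print(n,M['m00'],M['m10']/M['m00'],M['m01']/M['m00'])
# bystanders: top-view change vs start in back region
t0=cv2.imread('pics/top0.png',0).astype(int);t1=cv2.cvtColor(t,cv2.COLOR_RGB2GRAY).astype(int)
d=np.abs(t1-t0)>40
for nm,(x0,y0,x1,y1) in dict(jar=(340,140,385,190),stone=(395,160,430,192),brush=(258,165,332,196)).items(): print(nm,d[y0:y1,x0:x1].mean())
E
```

```text
[ 484.56248046 -103.32732002  229.17872504] [-0.2513372   0.09558761 -0.45548623] 47.4732145977151 22.35
stick grip [ 483.7 -102.3   67. ]
s4 338.0 342.75147928994085 153.8846153846154
s10 345.0 342.87246376811595 153.63478260869564
jar 0.0
stone 0.0
brush 0.0
```

Everything checks out: screen unmoved, stick on the table, bystanders untouched. Handing in.

```bash
python3 -c "
from h import *
print(manip.sign_off())"
```

```text
the job is handed in; nothing more can be done
None
```

The job is handed in, at about 22.5 s on the robot's clock against the 67 s limit. No verdict was reported.

- **Screen:** it hangs by its rail on both hooks. Before letting go, I felt the rail meet both flanks of the V and the hooks take its weight. The last side view shows the blue tab has not moved since.
- **Dish:** it was pushed home with the stick only, and it resisted with about 16–20 N at the end. After I drew the stick back, the top view put the dish's near edge at stand x ≈ -28 mm on both sides, which is the home position. It is centred to within a few mm. Partway in it was about 9 mm off centre, so I corrected that during the push.
- **Stick:** it lies on the table with its grip near (484, -102) mm, about 120 mm clear of the stand's front.
- **Other things:** the jar, stone and brush look unchanged from the start.

Early on, the side and top views disagreed on the hook tips by 10–18 mm, probably because I picked different spots on the hooks. The close-up wrist view settled the position to about 2 mm. The last checks were numbers taken from the images rather than viewed pictures, because I had used all 12 views. None of them failed.

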